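# Hold a corroded battery over the catch dish with tongs

### The arm

A 7-joint arm with a two-finger parallel gripper is mounted at the origin on a cart in front of the work surface, level with it; the furniture and walls round the work are solid. World frame = base frame: x ahead of the robot, y to its left, z up, the work surface at z = 0. Lengths are in m, angles in rad, forces in N, time in s.
With the tool pointing down it reaches from about 0.35 to 0.9 m from the base axis. Payload 19.9 kg.
Tool frame: the origin (TCP) lies at the centre of the arm's flange, where the gripper is bolted on; the fingertips stand 173 mm ahead of it and the grasp point (between the pads) lies 155 mm ahead of it; z points along the fingers, y is the line along which they close (so a half turn about z gives the same grasp; the last joint's range is limited). The gripper opens to 85 mm and grips with 20 to 120 N. Pads are 22 mm wide; open, the fingers measure 114 mm over their backs; the gripper's body (76 mm by 85 mm) begins 54 mm behind the grasp point. The pads swing forward as they close: fully open they stand 13 mm farther back than shut.
Start: joints at [1.214, 0.417, -0.01, 1.614, 0.005, 1.111, -0.053], TCP at [0.194, -0.594, 0.405] pointing down, gripper open.
Joint ranges: [-2.81, 2.81], [-0.39, 2.02], [-1.27, 1.25], [0.06, 2.57], [-1.19, 4.33], [0.19, 2], [-2.82, 2.82]. Speed limits (rad/s): [1.89, 1.89, 2.39, 2.39, 3.01, 3.01, 3.01].

### API

Orientations are given as a unit quaternion [x, y, z, w].
In Python, from cell import env gives the robot as it stands.
- The arm moves only by the shell command python3 -m creep 'ROWS'. ROWS is JSON, a list of rows, each an object of numbers: "wx", "wy", "wz": the turn, a rotation vector about the world's x, y, z in degrees; "x", "y", "z": the shift along the world's x, y, z in m; "jaw": the closure, from -1 (fully open) to 1 (shut). In form: [{"wx": .., "wy": .., "wz": .., "x": .., "y": .., "z": .., "jaw": ..}, ...]. A call has 1 to 5 rows; each row is the pose to reach, as a shift and turn from the pose commanded when the call began; what a row does not reach only later rows make up. A row lasts 1/12 s, in which the tool goes at most 41.7 mm and 7.16 degrees, less where a joint would pass 70% of its speed; a pose out of reach is approached as far as the arm can. A call with a gripper value outside its range is refused whole. The fingers move at their own pace and stop on an object; the grip force is fixed at half the most. Time passes only in rows, so rows that repeat a pose let the fingers close. It gives the time, the measured TCP pose, the force, the opening and the grip force at its end, in the units of the state.
- env.read_state(): the state, without advancing time (a new reading comes with each control period).
- env.capture(name): name is "scene" or "top"; returns the picture (480x640x3 uint8, red, green, blue); there is no depth.
- env.camera_params(name): a dict with "camera_matrix" (3x3 intrinsics, pixels), "xyz" and "rotation" of the camera in the world. Camera axes: x right, y down, z forward; pixel columns grow to the right and rows downward; lengths in m; the calibration is good to about 2 mm. A picture is of the moment at which its call begins. camera_params takes no time and is no camera call.
- env.finish_job(): hands the job in; it is judged then, once.
The state is a dict: "time_s": time; "qpos": joint angles; "qd": joint speeds; "tau": joint torques, N m; "eef_pos": TCP position; "tcp_rot": TCP orientation; "ft_force": force on the tool from outside, world axes, zero at the start; "wrist_torque": the same for the moment, N m; "width": opening from 0.0 (shut) to 1.0 (fully open); "gripper_force": force on a finger pad.
Only numpy, scipy, OpenCV 4.12 (cv2) and the standard library are available. Lean on these libraries where they do the work, as an engineer would, in place of code of your own. Each camera call takes 0.05 s, during which the arm holds its last target. There are 200 camera calls.

### The job

A corroded battery has turned up in the mail and must not be touched directly. Set the loose round dish onto the rim of the steel cup so that it sits seated and level, and let go of it; then take the tongs, close them on the battery, lift it upright and finish while still holding it in the tongs, clear of but close above the middle of the dish. Never touch the battery with the gripper, and leave the other things on the counter where they are.

Things in the scene. Friction and masses are not known exactly. Their poses are not given: they have to be found in the camera images.
- tongs: Steel spring tongs on their side, 208 mm long, 18 mm high; two arms spread in the horizontal plane. Origin: on the underside midway between the two ribbed grey finger grips; x to the jaw tips, y across the arms, z up. Pivot at x = -90 mm, jaw middle +105, far end +118 mm. Open: 46 mm clear between jaw lips, 70 mm outside. 130 g, balance within 10 mm of the origin.
- tongs_jaw: Moving (+y) arm of the tongs; origin on the pivot, x along the arm. Each jaw has a shallow upright V, 18 mm high, in which the battery settles.
- tongs_tip (a point): Point midway between the open jaws, at half their height: 105 mm ahead of the tongs' origin, 9 mm above their underside.
- tongs_grip (a point): Midway between the finger grips (50 mm long, 18 mm high), 9 mm above the underside: take the tongs here from above, closing across. 51 mm wide open, 46 mm to carry (jaws still 35 mm clear), 36 mm and parallel when closed on the battery. Squeezing moves the jaws 2.2 times as much. Spring pushes the grips apart, 5 N open to 7 N closed; squeeze firmly, 20 to 40 N.
- cell: The corroded battery: grey upright cylinder 22 mm in diameter, 42 mm high with its small terminal nub and pale crust on top, 45 g, standing on the counter. Origin: centre of its underside, z up.
- cup: Steel cup, open at the top, 45 mm high, 54 mm outside and 48 mm inside diameter, standing on a dark foot disc 76 mm in diameter and 6 mm high; 0.6 kg. Origin: centre of its underside, z up.
- dish: Loose round aluminium dish, 60 mm outside diameter, 20 mm high, 90 g. Wall (3 mm thick) from 7 to 20 mm above its underside; below it a plug 43 mm in diameter, tapering to 32 mm, that drops into the cup's mouth. Seated, its underside is 38 mm above the cup's and its top edge 58 mm above the counter. Origin: centre of its underside, z up. Grasp from above across the 60 mm.
- label_roll: Bystander: white roll of labels, 62 mm across, 40 mm high. Origin: centre of underside.
- rubber_stamp: Bystander: wooden rubber stamp with a turned handle, 26x64x71 mm. Origin: centre of underside.
- marker: Bystander: black and white felt marker lying down, 17x135x17 mm. Origin: centre of underside.
Not all that is in view belongs to the job. Leave any red look-alike of the cup alone.

How it is judged:
On the way, in this order (a step that is already met when the one before it is completed fails the run):
1. the dish sits seated and level on the cup and is let go (z of dish in the frame of cup between 0.035 and 0.041 m and horizontal distance between dish and cup below 0.005 m and angle between each of dish, cup's own z axis and vertical below 0.06 rad and contact force between the fingers and dish below 0.1 N), for 0.3 s.
2. the battery is lifted off the counter in the tongs (contact force between each of tongs, tongs_jaw and cell above 0.8 N and contact force between the fingers and cell below 0.1 N and contact force between the fingers and tongs above 2 N and height (world z) of cell above 0.02 m), for 0.2 s.
At the end, for the whole second after the job is handed in: Dish seated on the upright cup (underside 35-41 mm above the cup's, centres within 5 mm, level within 0.06 rad), touched by nothing else. Battery still, held by both jaws of the gripped tongs: underside 25-160 mm above the dish's, centred within 25 mm, upright within 0.35 rad, fingers off it (z of dish in the frame of cup between 0.035 and 0.041 m and horizontal distance between dish and cup below 0.005 m and angle between each of dish, cup's own z axis and vertical below 0.06 rad and contact force between each of tongs, tongs_jaw and cell above 0.8 N and contact force between the fingers and cell below 0.1 N and contact force between the fingers and tongs above 2 N and z of cell in the frame of dish between 0.025 and 0.16 m and horizontal distance between cell and dish below 0.025 m and angle between cell's own z axis and vertical below 0.35 rad and contact force between each of cell, tongs and dish below 0.05 N and height (world z) of tongs above 0.05 m and contact force between the arm and dish below 0.1 N and linear speed of cell below 0.03 m/s); the arm keeps its last pose, push and grip.
It fails at once if the gripper touched the battery (contact force between any of the fingers, the arm and cell above 0.5 N).
It fails at once if the label roll was pushed away (distance of label_roll from where it was at the start of the episode above 0.03 m).
It fails at once if the rubber stamp was pushed away (distance of rubber_stamp from where it was at the start of the episode above 0.03 m).
It fails at once if the marker was pushed away (distance of marker from where it was at the start of the episode above 0.03 m).
It also fails if it takes over 64 s, if anything falls off the work surface, if the arm or the gripper's body presses on something with over 40 N, if the wrist force passes 120 N, or if a joint passes its speed limit or range.

## Working session

There is one attempt and no reset: what is moved stays moved. The work goes in short steps, Python scripts to look and compute and a shell command to move; the robot and the scene stay as the last step left them, time stands still between calls to the robot, and variables do not carry over. Pictures are saved under pics/ and viewed, at most 10 in all, crops included, and the job is handed in when it is done.

```bash
mkdir -p pics
cat > h.py <<'E'
import numpy as np, cv2
from cell import env
def ray(name,uv,z):
    p=env.camera_params(name);K=np.array(p["camera_matrix"]);R=np.array(p["rotation"]);c=np.array(p["xyz"])
    if R.shape!=(3,3):
        from scipy.spatial.transform import Rotation as Ro; R=Ro.from_quat(R).as_matrix()
    d=R@np.linalg.solve(K,[uv[0],uv[1],1]);return c+d*(z-c[2])/d[2]
def snap(name,fn):
    im=env.capture(name);cv2.imwrite("pics/"+fn,im[:,:,::-1]);return im
E
python3 - <<'E'
from h import *
for n in("scene","top"):
    snap(n,n+"0.png");p=env.camera_params(n);print(n,p)
s=env.read_state();print(s)
E
```

```text
scene {'camera_matrix': array([[474.61646633,   0.        , 311.74287301],
       [  0.        , 474.61646633, 242.97208622],
       [  0.        ,   0.        ,   1.        ]]), 'xyz': array([-0.01057514,  0.77017305,  0.66836813]), 'rotation': array([-0.27909902,  0.83149782, -0.45528362,  0.15307496])}
top {'camera_matrix': array([[502.42059009,   0.        , 311.44973878],
       [  0.        , 502.42059009, 233.32996903],
       [  0.        ,   0.        ,   1.        ]]), 'xyz': array([0.33507783, 0.00997944, 1.13573528]), 'rotation': array([-0.70176577,  0.70410253, -0.07643298,  0.07695736])}
{'time_s': 0.1, 'qpos': array([ 1.21349626,  0.41793401, -0.01031654,  1.61411453,  0.00468223,
        1.11070136, -0.0530263 ]), 'qd': array([-0.00065767, -0.00145065,  0.00013663, -0.00250983, -0.001845  ,
        0.00019607, -0.00017402]), 'tau': array([ 2.99652012e-03, -8.65812492e+01,  6.81480300e-01, -4.35636377e+01,
        1.92379189e-02,  4.89142374e-03, -3.46943773e-05]), 'eef_pos': array([ 0.19408771, -0.59397358,  0.40411011]), 'tcp_rot': array([ 9.87560597e-01,  1.57237863e-01, -1.21459809e-04, -5.53406091e-04]), 'ft_force': array([-0.04797526, -0.60562063, -0.83223645]), 'wrist_torque': array([ 0.00699495,  0.01958333, -0.01723832]), 'gripper_force': 0.0, 'width': 0.9973091420746457}
```

View pics/top0.png

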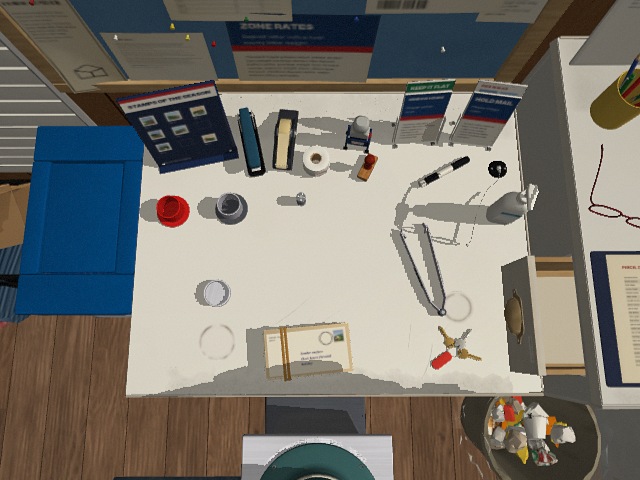

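View pics/scene0.png

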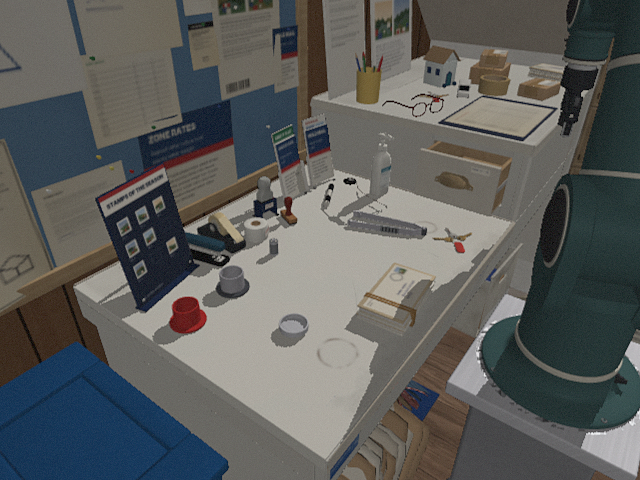

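The top view shows the dish at (214,293), grey cup at (231,208), red decoy at (172,210), battery at (300,199) and the tongs with jaws near (400,232)/(427,226) and pivot at (441,312). Next I'll zoom in to get precise contours.

Run:
```python
from h import *
a=cv2.imread("pics/top0.png")
def c(x,y,w,h,k): return cv2.resize(a[y:y+h,x:x+w],None,fx=k,fy=k,interpolation=cv2.INTER_CUBIC)
# panels
L=np.vstack([c(185,265,60,50,5),c(205,180,60,50,5)])  #300x500
M=c(275,180,50,50,4)
T=c(380,215,80,105,5)#400x525
o=np.zeros((530,780,3),np.uint8);o[:500,:300]=L;o[:525,310:710]=T
cv2.imwrite("pics/z.png",o)
for n,p in dict(dish=(214,293,.02),cup=(231,206,.045),cell=(300,199,.042),piv=(441,312,.018),j1=(400,232,.018),j2=(427,226,.018)).items(): print(n,ray("top",p[:2],p[2]).round(4))
```

```text
dish [0.4468 0.2268 0.02  ]
cup [0.6396 0.1913 0.045 ]
cell [0.6563 0.0361 0.042 ]
piv [ 0.4036 -0.2742  0.018 ]
j1 [ 0.5843 -0.1914  0.018 ]
j2 [ 0.5982 -0.2537  0.018 ]
```

View pics/z.png

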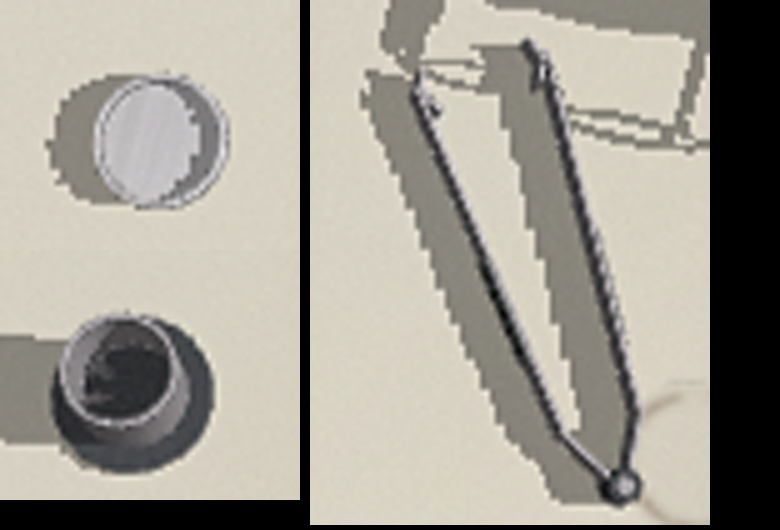

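Run:
```python
from h import *
from scipy.spatial.transform import Rotation as Ro
for n,p in dict(dish=(216.9,292.8,.02),cuprim=(228.8,203.8,.045),foot=(231.2,208.2,.006),piv=(441.6,312,.018),tL=(401,229.4,.018),tR=(423.2,223,.018)).items(): print(n,ray("top",p[:2],p[2]).round(4))
tL=ray("top",(401,229.4),.018);tR=ray("top",(423.2,223),.018);print(np.linalg.norm(tL-tR))
a=cv2.cvtColor(cv2.imread("pics/top0.png"),cv2.COLOR_BGR2GRAY).astype(int)
b=cv2.cvtColor(cv2.imread("pics/scene0.png"),cv2.COLOR_BGR2GRAY).astype(int)
print(a[188:212,284:312]);print(b[232:260,262:286])
s=env.read_state();r=Ro.from_quat(s["tcp_rot"]);print(r.as_matrix().round(3))
```

```text
dish [0.4472 0.2204 0.02  ]
cuprim [0.6447 0.1964 0.045 ]
foot [0.6452 0.1971 0.006 ]
piv [ 0.4036 -0.2755  0.018 ]
tL [ 0.5904 -0.194   0.018 ]
tR [ 0.6052 -0.2454  0.018 ]
0.05351176942214689
[[208 208 207 206 208 208 207 207 207 207 208 209 207 207 209 207 207 207
  208 207 207 207 208 206 207 208 206 208]
 [207 208 207 208 210 206 208 207 209 208 208 208 206 208 208 210 208 206
  207 208 207 209 207 207 208 206 207 208]
 [208 206 206 208 208 208 207 210 207 207 207 208 209 208 207 209 208 209
  208 208 206 208 208 206 206 208 207 206]
 [209 207 206 208 206 208 207 207 207 208 208 205 207 210 209 206 203 203
  205 208 209 207 208 207 208 209 206 208]
 [207 208 207 207 206 208 208 207 208 207 210 208 207 210 203 171 145 149
  188 200 211 208 208 206 207 208 207 205]
 [210 207 207 207 206 207 209 207 208 206 208 209 209 198 155 110 113 108
  216 131 204 212 208 208 207 207 208 207]
 [209 207 210 208 209 208 208 208 208 209 208 211 205  99 113 109 120 111
  235 112 149 206 209 209 210 209 207 209]
 [203 202 203 203 201 201 210 210 209 209 211 211 167 112 157  95 144 155
  119 115 111
[... 4104 characters left out ...]
165 167 170 169 167]
 [167 170 169 174 174 151 107  94  89  92  87  85  85  97  93 112 159 172
  173 164 168 169 166 164]
 [168 169 174 145 141 106  97 101  99  95 101  95  98  95 136 154 171 169
  169 169 170 168 165 167]
 [176 174 150 103  98  96 103 104 101  93 102  95  94 131 168 173 171 170
  169 169 167 169 166 169]
 [138 144 105  97 103 101 102  97 100  99  95 136 144 164 172 170 165 167
  167 168 168 170 169 170]
 [ 93  97 101  97  98 101 100  99  95  95 135 170 173 170 169 169 166 169
  169 169 167 167 171 169]
 [ 99 103 104 104 103  98  97  87 135 144 171 174 171 168 172 167 169 171
  169 168 167 168 166 169]]
[[ 0.951  0.311 -0.   ]
 [ 0.311 -0.951  0.001]
 [-0.    -0.001 -1.   ]]
```

```bash
python3 -m creep '[{"x":0.1,"y":0.17},{"x":0.1,"y":0.17},{"x":0.1,"y":0.17},{"x":0.1,"y":0.17},{"x":0.1,"y":0.17}]'
python3 -m creep '[{"x":0.1,"y":0.17},{"x":0.1,"y":0.17},{"x":0.1,"y":0.17},{"x":0.1,"y":0.17},{"x":0.1,"y":0.17}]'
python3 -m creep '[{"x":0.02,"y":0.2},{"x":0.02,"y":0.2},{"x":0.02,"y":0.2},{"x":0.02,"y":0.2},{"x":0.02,"y":0.2}]'
python3 - <<'E'
from h import *
for n,u,z in (("top",(300.8,197),.039),("top",(301,201.1),0),("scene",(273.4,250.5),0),("scene",(273.4,240.5),.039)): print(ray(n,u,z).round(4))
print(np.degrees(np.arctan2(*(lambda d:(d[1],d[0]))(ray("top",(415/5+18-.4,72/5+215-.4),.018)-ray("top",(565/5+18-.4,435/5+215-.4),.018)))),
np.degrees(np.arctan2(*(lambda d:(d[1],d[0]))(ray("top",(527/5+18-.4,42/5+215-.4),.018)-ray("top",(635/5+18-.4,410/5+215-.4),.018)))))
E
```

```text
[0.6619 0.0343 0.039 ]
[0.6635 0.0347 0.    ]
[0.6772 0.024  0.    ]
[0.6667 0.0336 0.039 ]
26.078296930158377 19.93297928385909schema error: expected keys wx, wy, wz, x, y, z, jaw
schema error: expected keys wx, wy, wz, x, y, z, jaw
schema error: expected keys wx, wy, wz, x, y, z, jaw
```

```bash
python3 -m creep '[{"wx":0,"wy":0,"wz":0,"x":0.1,"y":0.17,"z":0,"jaw":-1},{"wx":0,"wy":0,"wz":0,"x":0.1,"y":0.17,"z":0,"jaw":-1},{"wx":0,"wy":0,"wz":0,"x":0.1,"y":0.17,"z":0,"jaw":-1},{"wx":0,"wy":0,"wz":0,"x":0.1,"y":0.17,"z":0,"jaw":-1},{"wx":0,"wy":0,"wz":0,"x":0.1,"y":0.17,"z":0,"jaw":-1}]'
python3 -m creep '[{"wx":0,"wy":0,"wz":0,"x":0.1,"y":0.17,"z":0,"jaw":-1},{"wx":0,"wy":0,"wz":0,"x":0.1,"y":0.17,"z":0,"jaw":-1},{"wx":0,"wy":0,"wz":0,"x":0.1,"y":0.17,"z":0,"jaw":-1},{"wx":0,"wy":0,"wz":0,"x":0.1,"y":0.17,"z":0,"jaw":-1},{"wx":0,"wy":0,"wz":0,"x":0.1,"y":0.17,"z":0,"jaw":-1}]'
python3 - <<'E'
from h import *
g=lambda x,y:ray("top",((x-310)/5+380-.4,y/5+215-.4),.016)
def an(a,b): d=g(*a)-g(*b);return np.degrees(np.arctan2(d[1],d[0])),np.linalg.norm(d)
print(an((415,72),(565,435)),an((527,42),(635,410)),g(500,310),g(598,282),g(415,72),g(527,42),g(620,487))
E
```

```text
time_s: 0.52
eef_pos: [0.2955, -0.421, 0.4045]
tcp_rot: [0.987, 0.158, 0.0, -0.0]
ft_force: [1.4, -0.8, -0.2]
width: 1.001
gripper_force: 0.0
time_s: 0.93
eef_pos: [0.3953, -0.2509, 0.4047]
tcp_rot: [0.987, 0.158, 0.0, -0.0]
ft_force: [1.2, -0.2, -0.3]
width: 1.001
gripper_force: 0.0
(np.float64(19.83621777454619), np.float64(0.17565021059003594)) (np.float64(13.16677973345756), np.float64(0.17277048858020355)) [ 0.48231833 -0.22696523  0.016     ] [ 0.49480131 -0.27156457  0.016     ] [ 0.59180019 -0.19344     0.016     ] [ 0.60573237 -0.2453603   0.016     ] [ 0.40369069 -0.27605865  0.016     ]
```

```bash
python3 -m creep '[{"wx":0,"wy":0,"wz":0,"x":0.02,"y":0.2,"z":0,"jaw":-1},{"wx":0,"wy":0,"wz":0,"x":0.02,"y":0.2,"z":0,"jaw":-1},{"wx":0,"wy":0,"wz":0,"x":0.02,"y":0.2,"z":0,"jaw":-1},{"wx":0,"wy":0,"wz":0,"x":0.02,"y":0.2,"z":0,"jaw":-1},{"wx":0,"wy":0,"wz":0,"x":0.02,"y":0.2,"z":0,"jaw":-1}]'
python3 -m creep '[{"wx":0,"wy":0,"wz":0,"x":0.02,"y":0.2,"z":0,"jaw":-1},{"wx":0,"wy":0,"wz":0,"x":0.02,"y":0.2,"z":0,"jaw":-1},{"wx":0,"wy":0,"wz":0,"x":0.02,"y":0.2,"z":0,"jaw":-1},{"wx":0,"wy":0,"wz":0,"x":0.02,"y":0.2,"z":0,"jaw":-1},{"wx":0,"wy":0,"wz":0,"x":0.02,"y":0.2,"z":0,"jaw":-1}]'
python3 -m creep '[{"wx":0,"wy":0,"wz":0,"x":0.013,"y":0.074,"z":-0.13,"jaw":-1},{"wx":0,"wy":0,"wz":0,"x":0.013,"y":0.074,"z":-0.13,"jaw":-1},{"wx":0,"wy":0,"wz":0,"x":0.013,"y":0.074,"z":-0.13,"jaw":-1},{"wx":0,"wy":0,"wz":0,"x":0.013,"y":0.074,"z":-0.13,"jaw":-1},{"wx":0,"wy":0,"wz":0,"x":0.013,"y":0.074,"z":-0.13,"jaw":-1}]'
```

```text
time_s: 1.35
eef_pos: [0.4137, -0.0513, 0.4047]
tcp_rot: [0.987, 0.158, -0.0, 0.0]
ft_force: [1.6, -0.2, -0.3]
width: 1.002
gripper_force: 0.0
time_s: 1.77
eef_pos: [0.4336, 0.1487, 0.4048]
tcp_rot: [0.987, 0.158, 0.0, -0.0]
ft_force: [0.2, -0.2, -0.1]
width: 1.0
gripper_force: 0.0
time_s: 2.18
eef_pos: [0.4458, 0.2216, 0.2705]
tcp_rot: [0.987, 0.159, -0.003, -0.0]
ft_force: [-0.7, 0.1, -0.4]
width: 1.002
gripper_force: 0.0
```

```bash
python3 -m creep '[{"wx":0,"wy":0,"wz":0,"x":0,"y":0,"z":-0.03,"jaw":-1},{"wx":0,"wy":0,"wz":0,"x":0,"y":0,"z":-0.06,"jaw":-1},{"wx":0,"wy":0,"wz":0,"x":0,"y":0,"z":-0.085,"jaw":-1},{"wx":0,"wy":0,"wz":0,"x":0,"y":0,"z":-0.1,"jaw":-1},{"wx":0,"wy":0,"wz":0,"x":0,"y":0,"z":-0.1,"jaw":-1}]'
python3 -m creep '[{"wx":0,"wy":0,"wz":0,"x":0,"y":0,"z":0,"jaw":-0.5},{"wx":0,"wy":0,"wz":0,"x":0,"y":0,"z":0,"jaw":0},{"wx":0,"wy":0,"wz":0,"x":0,"y":0,"z":0,"jaw":0},{"wx":0,"wy":0,"wz":0,"x":0,"y":0,"z":0,"jaw":0},{"wx":0,"wy":0,"wz":0,"x":0,"y":0,"z":0,"jaw":0}]'
python3 -m creep '[{"wx":0,"wy":0,"wz":0,"x":0,"y":0,"z":0,"jaw":0},{"wx":0,"wy":0,"wz":0,"x":0,"y":0,"z":0,"jaw":0},{"wx":0,"wy":0,"wz":0,"x":0,"y":0,"z":0,"jaw":0},{"wx":0,"wy":0,"wz":0,"x":0,"y":0,"z":0,"jaw":0},{"wx":0,"wy":0,"wz":0,"x":0,"y":0,"z":0,"jaw":0}]'
```

```text
time_s: 2.6
eef_pos: [0.4467, 0.219, 0.173]
tcp_rot: [0.988, 0.157, -0.002, 0.001]
ft_force: [-0.8, 0.0, -0.5]
width: 1.002
gripper_force: 0.0
time_s: 3.02
eef_pos: [0.4476, 0.2199, 0.1767]
tcp_rot: [0.988, 0.157, 0.001, 0.0]
ft_force: [-4.4, -4.4, 18.2]
width: 0.677
gripper_force: 59.8
time_s: 3.43
eef_pos: [0.4476, 0.2199, 0.1767]
tcp_rot: [0.988, 0.157, 0.001, 0.0]
ft_force: [-5.3, -3.5, 17.3]
width: 0.668
gripper_force: 59.8
```

```bash
python3 -m creep '[{"wx":0,"wy":0,"wz":0,"x":0,"y":0,"z":0.02,"jaw":0},{"wx":0,"wy":0,"wz":0,"x":0,"y":0,"z":0.05,"jaw":0},{"wx":0,"wy":0,"wz":0,"x":0,"y":0,"z":0.08,"jaw":0},{"wx":0,"wy":0,"wz":0,"x":0,"y":0,"z":0.1,"jaw":0},{"wx":0,"wy":0,"wz":0,"x":0,"y":0,"z":0.1,"jaw":0}]'
python3 - <<'E'
from h import *
a=snap("scene","s1.png");b=snap("top","t1.png")
o=np.hstack([cv2.resize(a[200:360,220:380],(390,390),interpolation=2),cv2.resize(b[210:340,160:290],(390,390),interpolation=2)])
cv2.imwrite("pics/z1.png",o[:,:,::-1])
E
```

```text
time_s: 3.85
eef_pos: [0.448, 0.2204, 0.2796]
tcp_rot: [0.988, 0.157, 0.003, -0.001]
ft_force: [1.4, 0.3, 0.4]
width: 0.67
gripper_force: 65.3
```

View pics/z1.png

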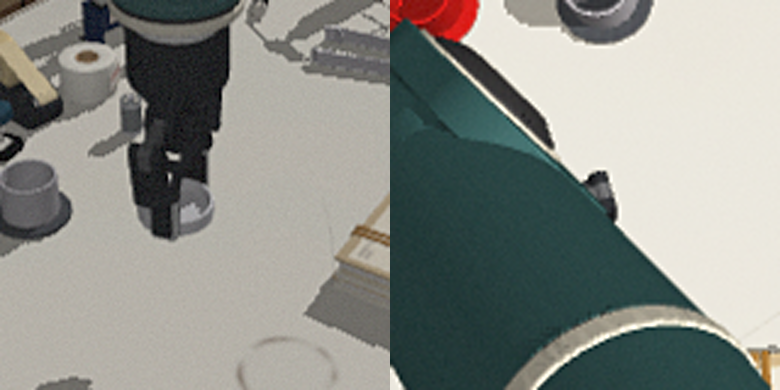

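```bash
python3 -m creep '[{"wx":0,"wy":0,"wz":0,"x":0.03,"y":-0.004,"z":0,"jaw":0},{"wx":0,"wy":0,"wz":0,"x":0.07,"y":-0.009,"z":0,"jaw":0},{"wx":0,"wy":0,"wz":0,"x":0.11,"y":-0.014,"z":0,"jaw":0},{"wx":0,"wy":0,"wz":0,"x":0.15,"y":-0.019,"z":0,"jaw":0},{"wx":0,"wy":0,"wz":0,"x":0.18,"y":-0.022,"z":0,"jaw":0}]'
python3 -m creep '[{"wx":0,"wy":0,"wz":0,"x":0.017,"y":-0.0015,"z":0,"jaw":0},{"wx":0,"wy":0,"wz":0,"x":0.017,"y":-0.0015,"z":-0.02,"jaw":0},{"wx":0,"wy":0,"wz":0,"x":0.017,"y":-0.0015,"z":-0.03,"jaw":0},{"wx":0,"wy":0,"wz":0,"x":0.017,"y":-0.0015,"z":-0.04,"jaw":0},{"wx":0,"wy":0,"wz":0,"x":0.017,"y":-0.0015,"z":-0.04,"jaw":0}]'
python3 - <<'E'
from h import *
a=snap("scene","s2.png");b=snap("top","t2.png")
o=np.hstack([cv2.resize(a[210:310,180:280],(390,390),interpolation=2),cv2.resize(b[160:260,180:280],(390,390),interpolation=2)])
cv2.imwrite("pics/z2.png",o[:,:,::-1]);print(env.read_state()["eef_pos"])
E
```

```text
time_s: 4.37
eef_pos: [0.6297, 0.1963, 0.2737]
tcp_rot: [0.988, 0.156, -0.0, 0.0]
ft_force: [0.4, -0.5, -0.5]
width: 0.668
gripper_force: 65.2
time_s: 4.78
eef_pos: [0.6429, 0.1963, 0.2321]
tcp_rot: [0.987, 0.158, -0.002, 0.0]
ft_force: [-0.1, 0.7, -1.6]
width: 0.667
gripper_force: 65.2
[0.64365364 0.19668169 0.23462606]
```

View pics/z2.png

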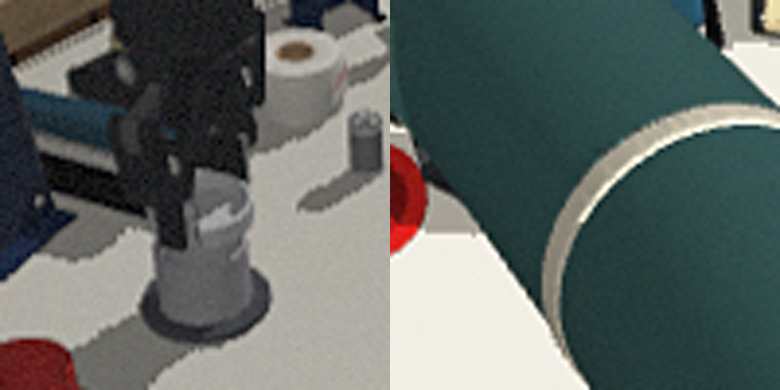

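```bash
python3 -m creep '[{"wx":0,"wy":0,"wz":0,"x":0.0013,"y":0.0003,"z":-0.004,"jaw":0},{"wx":0,"wy":0,"wz":0,"x":0.0013,"y":0.0003,"z":-0.008,"jaw":0},{"wx":0,"wy":0,"wz":0,"x":0.0013,"y":0.0003,"z":-0.011,"jaw":0},{"wx":0,"wy":0,"wz":0,"x":0.0013,"y":0.0003,"z":-0.014,"jaw":0},{"wx":0,"wy":0,"wz":0,"x":0.0013,"y":0.0003,"z":-0.014,"jaw":0}]'
python3 -m creep '[{"wx":0,"wy":0,"wz":0,"x":0,"y":0,"z":-0.001,"jaw":0},{"wx":0,"wy":0,"wz":0,"x":0,"y":0,"z":-0.002,"jaw":0},{"wx":0,"wy":0,"wz":0,"x":0,"y":0,"z":-0.003,"jaw":0},{"wx":0,"wy":0,"wz":0,"x":0,"y":0,"z":-0.003,"jaw":0},{"wx":0,"wy":0,"wz":0,"x":0,"y":0,"z":-0.003,"jaw":0}]'
```

```text
time_s: 5.3
eef_pos: [0.6452, 0.1966, 0.2201]
tcp_rot: [0.988, 0.157, -0.0, 0.0]
ft_force: [-0.1, 0.2, -0.7]
width: 0.67
gripper_force: 65.2
time_s: 5.72
eef_pos: [0.6454, 0.1967, 0.2177]
tcp_rot: [0.988, 0.157, -0.0, -0.0]
ft_force: [0.4, -0.3, -1.1]
width: 0.67
gripper_force: 65.2
```

```bash
python3 -m creep '[{"wx":0,"wy":0,"wz":0,"x":0,"y":0,"z":-0.001,"jaw":0},{"wx":0,"wy":0,"wz":0,"x":0,"y":0,"z":-0.002,"jaw":0},{"wx":0,"wy":0,"wz":0,"x":0,"y":0,"z":-0.0025,"jaw":0},{"wx":0,"wy":0,"wz":0,"x":0,"y":0,"z":-0.0025,"jaw":0}]'
```

```text
time_s: 6.05
eef_pos: [0.6454, 0.1967, 0.2151]
tcp_rot: [0.988, 0.157, -0.0, -0.0]
ft_force: [0.2, -0.2, -1.0]
width: 0.669
gripper_force: 65.2
```

```bash
python3 -m creep '[{"wx":0,"wy":0,"wz":0,"x":0,"y":0,"z":0,"jaw":-0.4},{"wx":0,"wy":0,"wz":0,"x":0,"y":0,"z":0,"jaw":-0.6},{"wx":0,"wy":0,"wz":0,"x":0,"y":0,"z":0,"jaw":-0.8},{"wx":0,"wy":0,"wz":0,"x":0,"y":0,"z":0,"jaw":-1},{"wx":0,"wy":0,"wz":0,"x":0,"y":0,"z":0,"jaw":-1}]'
python3 -m creep '[{"wx":0,"wy":0,"wz":0,"x":0,"y":0,"z":0.01,"jaw":-1},{"wx":0,"wy":0,"wz":0,"x":0,"y":0,"z":0.04,"jaw":-1},{"wx":0,"wy":0,"wz":0,"x":0,"y":0,"z":0.08,"jaw":-1},{"wx":0,"wy":0,"wz":0,"x":0,"y":0,"z":0.12,"jaw":-1},{"wx":0,"wy":0,"wz":0,"x":0,"y":0,"z":0.15,"jaw":-1}]'
python3 -m creep '[{"wx":0,"wy":0,"wz":0,"x":-0.08,"y":-0.19,"z":0,"jaw":-1},{"wx":0,"wy":0,"wz":0,"x":-0.08,"y":-0.19,"z":0,"jaw":-1},{"wx":0,"wy":0,"wz":0,"x":-0.08,"y":-0.19,"z":0,"jaw":-1},{"wx":0,"wy":0,"wz":0,"x":-0.08,"y":-0.19,"z":0,"jaw":-1},{"wx":0,"wy":0,"wz":0,"x":-0.08,"y":-0.19,"z":0,"jaw":-1}]'
python3 - <<'E'
from h import *
a=snap("scene","s3.png");b=snap("top","t3.png")
o=np.hstack([cv2.resize(a[210:310,180:280],(390,390),interpolation=2),cv2.resize(b[160:260,180:280],(390,390),interpolation=2)])
cv2.imwrite("pics/z3.png",o[:,:,::-1])
E
```

```text
time_s: 6.47
eef_pos: [0.6455, 0.1967, 0.2152]
tcp_rot: [0.988, 0.157, 0.0, -0.0]
ft_force: [-0.3, -0.6, -0.2]
width: 1.001
gripper_force: 0.0
time_s: 6.88
eef_pos: [0.6453, 0.1971, 0.3694]
tcp_rot: [0.988, 0.157, 0.001, -0.0]
ft_force: [1.0, 0.6, 0.4]
width: 1.003
gripper_force: 0.0
time_s: 7.3
eef_pos: [0.5642, 0.0049, 0.366]
tcp_rot: [0.988, 0.157, 0.0, 0.0]
ft_force: [0.6, -0.7, 0.3]
width: 1.0
gripper_force: 0.0
```

View pics/z3.png

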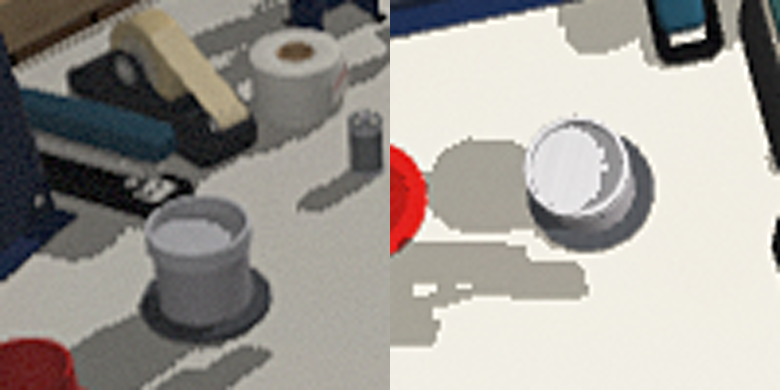

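```bash
python3 -m creep '[{"wx":0,"wy":0,"wz":-1.8,"x":-0.075,"y":-0.18,"z":0,"jaw":-1},{"wx":0,"wy":0,"wz":-1.8,"x":-0.075,"y":-0.18,"z":0,"jaw":-1},{"wx":0,"wy":0,"wz":-1.8,"x":-0.075,"y":-0.18,"z":0,"jaw":-1},{"wx":0,"wy":0,"wz":-1.8,"x":-0.075,"y":-0.18,"z":0,"jaw":-1},{"wx":0,"wy":0,"wz":-1.8,"x":-0.075,"y":-0.18,"z":0,"jaw":-1}]'
python3 -m creep '[{"wx":0,"wy":0,"wz":0,"x":0,"y":-0.075,"z":-0.04,"jaw":-1},{"wx":0,"wy":0,"wz":0,"x":0,"y":-0.075,"z":-0.08,"jaw":-1},{"wx":0,"wy":0,"wz":0,"x":0,"y":-0.075,"z":-0.12,"jaw":-1},{"wx":0,"wy":0,"wz":0,"x":0,"y":-0.075,"z":-0.13,"jaw":-1},{"wx":0,"wy":0,"wz":0,"x":0,"y":-0.075,"z":-0.13,"jaw":-1}]'
python3 -m creep '[{"wx":0,"wy":0,"wz":0,"x":0,"y":0,"z":0,"jaw":-1},{"wx":0,"wy":0,"wz":0,"x":0,"y":0,"z":0,"jaw":-1}]'
python3 - <<'E'
from h import *
print(ray("top",(228,202.4),.058))
a=snap("scene","s4.png")
print(env.read_state()["eef_pos"])
o=cv2.resize(a[150:280,310:470],(780,634),interpolation=2)[:600]
cv2.imwrite("pics/z4.png",o[:,:,::-1])
E
```

```text
time_s: 7.82
eef_pos: [0.4887, -0.1765, 0.3659]
tcp_rot: [0.99, 0.14, -0.0, 0.001]
ft_force: [1.4, -0.6, -0.2]
width: 0.996
gripper_force: 0.0
time_s: 8.23
eef_pos: [0.4884, -0.249, 0.2301]
tcp_rot: [0.99, 0.141, -0.003, -0.002]
ft_force: [-1.3, 0.5, -1.4]
width: 1.0
gripper_force: 0.0
time_s: 8.4
eef_pos: [0.4913, -0.2477, 0.2374]
tcp_rot: [0.99, 0.142, 0.001, 0.0]
ft_force: [0.5, 0.0, 0.5]
width: 1.006
gripper_force: 0.0
[0.64428527 0.19605235 0.058     ]
[ 0.49143086 -0.24776409  0.23782522]
```

View pics/z4.png

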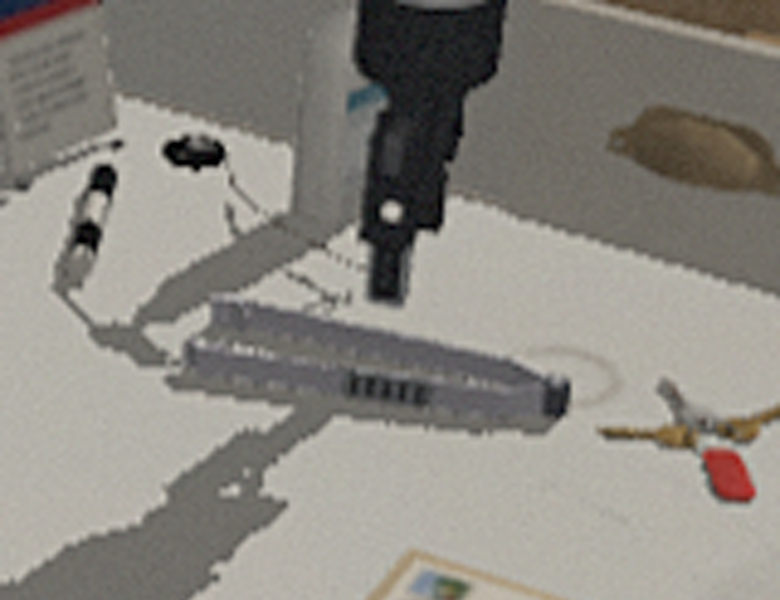

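```bash
python3 - <<'E'
from h import *
print(ray("scene",(389.6,229.4),.009))
E
python3 -m creep '[{"wx":0,"wy":0,"wz":0,"x":-0.002,"y":-0.002,"z":-0.03,"jaw":-1},{"wx":0,"wy":0,"wz":0,"x":-0.002,"y":-0.002,"z":-0.05,"jaw":-1},{"wx":0,"wy":0,"wz":0,"x":-0.002,"y":-0.002,"z":-0.06,"jaw":-1},{"wx":0,"wy":0,"wz":0,"x":-0.002,"y":-0.002,"z":-0.065,"jaw":-1},{"wx":0,"wy":0,"wz":0,"x":-0.002,"y":-0.002,"z":-0.065,"jaw":-1}]'
```

```text
[ 0.48559289 -0.23318097  0.009     ]
time_s: 8.87
eef_pos: [0.4889, -0.25, 0.1709]
tcp_rot: [0.99, 0.142, 0.0, 0.0]
ft_force: [0.0, 0.9, -0.4]
width: 0.997
gripper_force: 0.0
```

```bash
python3 -m creep '[{"wx":0,"wy":0,"wz":0,"x":0,"y":0,"z":0.001,"jaw":-0.6},{"wx":0,"wy":0,"wz":0,"x":0,"y":0,"z":0.001,"jaw":-0.4},{"wx":0,"wy":0,"wz":0,"x":0,"y":0,"z":0.001,"jaw":-0.25},{"wx":0,"wy":0,"wz":0,"x":0,"y":0,"z":0.001,"jaw":-0.15},{"wx":0,"wy":0,"wz":0,"x":0,"y":0,"z":0.001,"jaw":-0.15}]'
python3 -m creep '[{"wx":0,"wy":0,"wz":0,"x":0,"y":0,"z":0,"jaw":-0.12},{"wx":0,"wy":0,"wz":0,"x":0,"y":0,"z":0,"jaw":-0.1},{"wx":0,"wy":0,"wz":0,"x":0,"y":0,"z":0,"jaw":-0.1},{"wx":0,"wy":0,"wz":0,"x":0,"y":0,"z":0,"jaw":-0.1}]'
```

```text
time_s: 9.28
eef_pos: [0.4889, -0.2506, 0.1723]
tcp_rot: [0.99, 0.142, 0.001, 0.001]
ft_force: [-1.3, -0.7, 12.3]
width: 0.577
gripper_force: 8.9
time_s: 9.62
eef_pos: [0.4891, -0.2508, 0.1725]
tcp_rot: [0.99, 0.142, 0.001, 0.001]
ft_force: [-0.9, -1.5, 12.8]
width: 0.552
gripper_force: 9.6
```

```bash
python3 -m creep '[{"wx":0,"wy":0,"wz":0,"x":0,"y":0,"z":0.005,"jaw":-0.09},{"wx":0,"wy":0,"wz":0,"x":0,"y":0,"z":0.02,"jaw":-0.09},{"wx":0,"wy":0,"wz":0,"x":0,"y":0,"z":0.04,"jaw":-0.09},{"wx":0,"wy":0,"wz":0,"x":0,"y":0,"z":0.06,"jaw":-0.09},{"wx":0,"wy":0,"wz":0,"x":0,"y":0,"z":0.07,"jaw":-0.09}]'
python3 -m creep '[{"wx":0,"wy":0,"wz":0,"x":0,"y":0.04,"z":0,"jaw":-0.09},{"wx":0,"wy":0,"wz":0,"x":0,"y":0.08,"z":0,"jaw":-0.09},{"wx":0,"wy":0,"wz":0,"x":0,"y":0.115,"z":0,"jaw":-0.09},{"wx":0,"wy":0,"wz":0,"x":0,"y":0.15,"z":0,"jaw":-0.09},{"wx":0,"wy":0,"wz":0,"x":0,"y":0.15,"z":0,"jaw":-0.09}]'
python3 -m creep '[{"wx":0,"wy":0,"wz":0,"x":0,"y":0.02,"z":0,"jaw":-0.09},{"wx":0,"wy":0,"wz":0,"x":0,"y":0.05,"z":0,"jaw":-0.09},{"wx":0,"wy":0,"wz":0,"x":0,"y":0.07,"z":0,"jaw":-0.09},{"wx":0,"wy":0,"wz":0,"x":0,"y":0.07,"z":0,"jaw":-0.09},{"wx":0,"wy":0,"wz":0,"x":0,"y":0.07,"z":0,"jaw":-0.09}]'
python3 - <<'E'
from h import *
a=snap("scene","s5.png");b=snap("top","t5.png")
print(env.read_state()["eef_pos"])
o=np.hstack([cv2.resize(a[180:310,240:370],(390,390),interpolation=2),cv2.resize(b[170:300,250:380],(390,390),interpolation=2)])
cv2.imwrite("pics/z5.png",o[:,:,::-1])
E
```

```text
time_s: 10.03
eef_pos: [0.4887, -0.2503, 0.2435]
tcp_rot: [0.99, 0.142, 0.001, 0.001]
ft_force: [0.5, -1.2, -1.5]
width: 0.549
gripper_force: 5.4
time_s: 10.45
eef_pos: [0.4883, -0.0939, 0.2415]
tcp_rot: [0.989, 0.145, 0.0, -0.001]
ft_force: [1.2, 1.3, -1.1]
width: 0.547
gripper_force: 5.4
time_s: 10.87
eef_pos: [0.4884, -0.0295, 0.2412]
tcp_rot: [0.99, 0.143, -0.0, -0.0]
ft_force: [-0.5, -0.2, -1.8]
width: 0.553
gripper_force: 5.4
[ 0.48838487 -0.03108357  0.24108953]
```

View pics/z5.png

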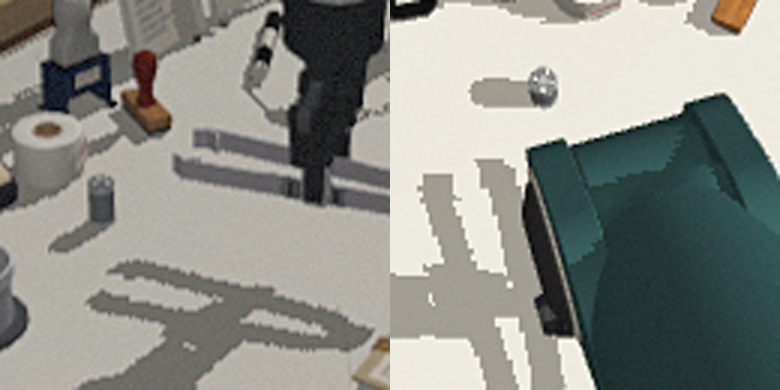

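Run:
```python
from h import *
for z in (.0866,): 
  n,f=ray("scene",(298,231.7),z),ray("scene",(304.3,223.7),z);print(n,f,(n+f)/2,np.linalg.norm(n-f))
for u,z in (((273.4,240.7),.039),((273.4,239.5),.042)): print(ray("scene",u,z))
b=cv2.imread("pics/t5.png",0)[190:208,290:310].astype(int);print(b)
```

```text
[0.59470366 0.02474951 0.0866    ] [ 0.6058471  -0.01382741  0.0866    ] [0.60027538 0.00546105 0.0866    ] 0.04015414558133543
[0.66609172 0.0342585  0.039     ]
[0.66652719 0.03355748 0.042     ]
[[233 233 233 233 232 233 233 233 233 234 234 234 234 232 233 233 232 234
  232 232]
 [232 232 234 234 233 232 233 233 234 233 232 230 233 235 233 232 232 233
  232 233]
 [232 232 232 232 231 233 234 236 233 199 173 173 219 229 235 234 233 232
  232 232]
 [232 232 233 232 233 234 236 229 182 132 132 127 240 159 233 235 233 232
  233 233]
 [233 232 231 234 233 234 234 119 132 129 140 131 253 130 174 233 234 233
  233 232]
 [235 235 236 234 234 237 196 137 183 113 171 182 138 137 132 198 236 233
  232 232]
 [234 231 230 231 232 233 152 145 254 172 194 196 168 147 126 190 236 233
  233 233]
 [149 148 149 149 152 153 113 127  97 157 183 186 173 193 211 174 238 233
  233 232]
 [155 155 155 153 154 157 130 138 139 136 148 157 136 132 139 191 239 233
  232 232]
 [154 156 156 158 157 157 143 121 143 128 218 212 139 141 147 159 239 234
  233 232]
 [157 155 155 157 157 156 103  85 125 128 207 232 139 149 116 116 242 234
  233 232]
 [155 155 155 156 157 159 134  50  71  84  82 120 124 155  98 120 241 234
  232 233]
 [156 156 155 157 156 159 155  53  57  68  68  88  91  91 102 154 240 234
  232 233]
 [156 156 155 155 157 159 157  88  53  60  58  68  82  93 114 202 238 233
  233 232]
 [155 154 153 154 151 154 156 141  66  81  67  76  86  96 167 217 236 232
  233 234]
 [170 170 172 172 172 171 172 173 146 176 122 121 140 152 230 237 234 233
  234 232]
 [239 238 238 238 239 239 238 240 240 241 218 193 228 239 237 234 233 232
  233 233]
 [234 235 234 234 235 233 234 234 233 235 237 236 237 235 233 232 232 232
  232 232]]
```

```bash
python3 -m creep '[{"wx":0,"wy":0,"wz":0,"x":0.0316,"y":0.0218,"z":-0.01,"jaw":-0.09},{"wx":0,"wy":0,"wz":0,"x":0.0316,"y":0.0218,"z":-0.03,"jaw":-0.09},{"wx":0,"wy":0,"wz":0,"x":0.0316,"y":0.0218,"z":-0.045,"jaw":-0.09},{"wx":0,"wy":0,"wz":0,"x":0.0316,"y":0.0218,"z":-0.056,"jaw":-0.09},{"wx":0,"wy":0,"wz":0,"x":0.0316,"y":0.0218,"z":-0.056,"jaw":-0.09}]'
python3 -m creep '[{"wx":0,"wy":0,"wz":0,"x":0,"y":0,"z":0,"jaw":-0.09},{"wx":0,"wy":0,"wz":0,"x":0,"y":0,"z":0,"jaw":-0.09}]'
python3 - <<'E'
from h import *
a=snap("scene","s6.png");b=snap("top","t6.png")
print(env.read_state()["eef_pos"])
o=np.hstack([cv2.resize(a[210:290,250:330],(390,390),interpolation=2),cv2.resize(b[170:250,260:340],(390,390),interpolation=2)])
cv2.imwrite("pics/z6.png",o[:,:,::-1])
E
```

```text
time_s: 11.38
eef_pos: [0.5193, -0.0094, 0.1832]
tcp_rot: [0.99, 0.141, -0.002, -0.0]
ft_force: [-0.8, 0.7, -1.2]
width: 0.543
gripper_force: 5.4
time_s: 11.55
eef_pos: [0.5202, -0.0089, 0.1859]
tcp_rot: [0.99, 0.141, 0.0, 0.0]
ft_force: [0.7, -0.0, -1.2]
width: 0.544
gripper_force: 5.4
[ 0.52027584 -0.00877288  0.18605217]
```

View pics/z6.png

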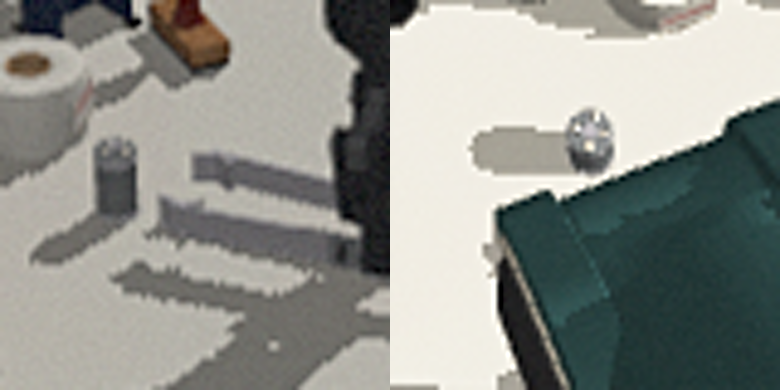

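Run:
```python
from h import *
g=lambda x,y,z:ray("scene",(250+x/4.875-.4,210+y/4.875-.4),z)
n,f=g(160,199,.0315),g(193,152,.0315);m=(n+f)/2
h=np.array([np.cos(.283),np.sin(.283)]);l=np.array([-h[1],h[0]])
t=np.array([.5202,-.0088])
for c in (g(116,148,.039)[:2],g(116,207,0)[:2],np.array([.6627,.0345])): print(c,"vs tips",(c-m[:2])@h,(c-m[:2])@l,"vs tcp",(c-t)@h,(c-t)@l)
print(n,f,(m[:2]-t)@h,(m[:2]-t)@l,np.linalg.norm(n-f))
```

```text
[0.66836995 0.03165865] vs tips 0.03430888192478314 -0.0017830197532463018 vs tcp 0.15357363352487016 -0.0025253266395845516
[0.67253445 0.02947605] vs tips 0.037698253745431475 -0.005041683295650824 vs tcp 0.1569630053455185 -0.005783990181989078
[0.6627 0.0345] vs tips 0.029657876869455407 0.0025285682677215347 vs tcp 0.14892262846954243 0.0017862613813832814
[0.62756152 0.04570684 0.0315    ] [0.64229433 0.001874   0.0315    ] 0.11926475160008702 -0.0007423068863382534 0.046242547476430855
```

```bash
python3 -m creep '[{"wx":0,"wy":0,"wz":0,"x":0.01,"y":0.0028,"z":0,"jaw":-0.09},{"wx":0,"wy":0,"wz":0,"x":0.02,"y":0.0056,"z":0,"jaw":-0.09},{"wx":0,"wy":0,"wz":0,"x":0.03,"y":0.0084,"z":0,"jaw":-0.09},{"wx":0,"wy":0,"wz":0,"x":0.038,"y":0.011,"z":0,"jaw":-0.09},{"wx":0,"wy":0,"wz":0,"x":0.043,"y":0.0125,"z":0,"jaw":-0.09}]'
python3 -m creep '[{"wx":0,"wy":0,"wz":0,"x":0,"y":0,"z":0,"jaw":-0.09},{"wx":0,"wy":0,"wz":0,"x":0,"y":0,"z":0,"jaw":-0.09}]'
python3 - <<'E'
from h import *
a=snap("scene","s7.png");b=snap("top","t7.png")
print(env.read_state()["eef_pos"])
o=np.hstack([cv2.resize(a[210:290,240:320],(390,390),interpolation=2),cv2.resize(b[170:250,260:340],(390,390),interpolation=2)])
cv2.imwrite("pics/z7.png",o[:,:,::-1])
E
```

```text
time_s: 12.07
eef_pos: [0.5644, 0.0046, 0.1852]
tcp_rot: [0.99, 0.142, 0.0, -0.0]
ft_force: [-0.2, 0.3, -2.4]
width: 0.546
gripper_force: 5.4
time_s: 12.23
eef_pos: [0.563, 0.0042, 0.1849]
tcp_rot: [0.99, 0.142, -0.0, -0.0]
ft_force: [-1.2, 0.1, -1.3]
width: 0.545
gripper_force: 5.4
[0.56265215 0.00391409 0.18499188]
```

View pics/z7.png

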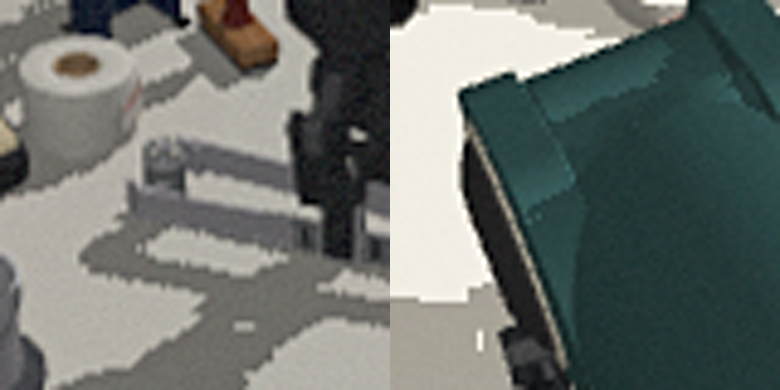

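The battery stands upright between the jaws, at about (163,165) in the left crop, centred on the V. I'm closing in steps.

```bash
python3 -m creep '[{"wx":0,"wy":0,"wz":0,"x":0,"y":0,"z":0,"jaw":-0.05},{"wx":0,"wy":0,"wz":0,"x":0,"y":0,"z":0,"jaw":0},{"wx":0,"wy":0,"wz":0,"x":0,"y":0,"z":0,"jaw":0.04},{"wx":0,"wy":0,"wz":0,"x":0,"y":0,"z":0,"jaw":0.08},{"wx":0,"wy":0,"wz":0,"x":0,"y":0,"z":0,"jaw":0.08}]'
python3 -m creep '[{"wx":0,"wy":0,"wz":0,"x":0,"y":0,"z":0,"jaw":0.1},{"wx":0,"wy":0,"wz":0,"x":0,"y":0,"z":0,"jaw":0.12},{"wx":0,"wy":0,"wz":0,"x":0,"y":0,"z":0,"jaw":0.14},{"wx":0,"wy":0,"wz":0,"x":0,"y":0,"z":0,"jaw":0.15},{"wx":0,"wy":0,"wz":0,"x":0,"y":0,"z":0,"jaw":0.15}]'
python3 -m creep '[{"wx":0,"wy":0,"wz":0,"x":0,"y":0,"z":0,"jaw":0.17},{"wx":0,"wy":0,"wz":0,"x":0,"y":0,"z":0,"jaw":0.18},{"wx":0,"wy":0,"wz":0,"x":0,"y":0,"z":0,"jaw":0.18}]'
```

```text
time_s: 12.75
eef_pos: [0.563, 0.004, 0.1852]
tcp_rot: [0.99, 0.142, -0.0, -0.0]
ft_force: [-0.1, -0.2, -1.2]
width: 0.462
gripper_force: 6.6
time_s: 13.17
eef_pos: [0.563, 0.004, 0.1852]
tcp_rot: [0.99, 0.142, -0.0, -0.0]
ft_force: [-0.3, -0.3, -2.2]
width: 0.425
gripper_force: 7.5
time_s: 13.42
eef_pos: [0.563, 0.004, 0.1852]
tcp_rot: [0.99, 0.142, 0.0, -0.0]
ft_force: [-0.5, -0.3, -1.4]
width: 0.417
gripper_force: 13.7
```

```bash
python3 -m creep '[{"wx":0,"wy":0,"wz":0,"x":0,"y":0,"z":0,"jaw":0.2},{"wx":0,"wy":0,"wz":0,"x":0,"y":0,"z":0,"jaw":0.22},{"wx":0,"wy":0,"wz":0,"x":0,"y":0,"z":0,"jaw":0.22},{"wx":0,"wy":0,"wz":0,"x":0,"y":0,"z":0,"jaw":0.22}]'
python3 -m creep '[{"wx":0,"wy":0,"wz":0,"x":0,"y":0,"z":0,"jaw":0.24},{"wx":0,"wy":0,"wz":0,"x":0,"y":0,"z":0,"jaw":0.25},{"wx":0,"wy":0,"wz":0,"x":0,"y":0,"z":0,"jaw":0.25}]'
```

```text
time_s: 13.75
eef_pos: [0.563, 0.004, 0.1852]
tcp_rot: [0.99, 0.142, 0.0, -0.0]
ft_force: [0.0, 0.4, -1.3]
width: 0.405
gripper_force: 48.4
time_s: 14.0
eef_pos: [0.563, 0.004, 0.1852]
tcp_rot: [0.99, 0.142, -0.0, -0.0]
ft_force: [-0.2, 0.3, -0.7]
width: 0.402
gripper_force: 59.6
```

```bash
python3 -m creep '[{"wx":0,"wy":0,"wz":0,"x":0,"y":0,"z":0,"jaw":0.21},{"wx":0,"wy":0,"wz":0,"x":0,"y":0,"z":0.003,"jaw":0.21},{"wx":0,"wy":0,"wz":0,"x":0,"y":0,"z":0.01,"jaw":0.21},{"wx":0,"wy":0,"wz":0,"x":0,"y":0,"z":0.02,"jaw":0.21},{"wx":0,"wy":0,"wz":0,"x":0,"y":0,"z":0.03,"jaw":0.21}]'
python3 -m creep '[{"wx":0,"wy":0,"wz":0,"x":0,"y":0,"z":0.015,"jaw":0.21},{"wx":0,"wy":0,"wz":0,"x":0,"y":0,"z":0.03,"jaw":0.21},{"wx":0,"wy":0,"wz":0,"x":0,"y":0,"z":0.045,"jaw":0.21},{"wx":0,"wy":0,"wz":0,"x":0,"y":0,"z":0.06,"jaw":0.21},{"wx":0,"wy":0,"wz":0,"x":0,"y":0,"z":0.07,"jaw":0.21}]'
python3 -m creep '[{"wx":0,"wy":0,"wz":0,"x":0,"y":0,"z":0,"jaw":0.21},{"wx":0,"wy":0,"wz":0,"x":0,"y":0,"z":0,"jaw":0.21},{"wx":0,"wy":0,"wz":0,"x":0,"y":0,"z":0,"jaw":0.21}]'
python3 - <<'E'
from h import *
a=snap("scene","s8.png")
print(env.read_state()["eef_pos"])
g=cv2.cvtColor(a,cv2.COLOR_RGB2GRAY)
print("counter where cell stood (was ~60-90 when there):",g[240:253:4,269:279].astype(int))
# project expected lifted cell centre
p=env.camera_params("scene");from scipy.spatial.transform import Rotation as Ro
R=Ro.from_quat(p["rotation"]).as_matrix();K=p["camera_matrix"]
for z in (.1,.139):
  q=K@(R.T@(np.array([.6635,.033,z])-p["xyz"]));print(q[:2]/q[2])
E
```

```text
time_s: 14.42
eef_pos: [0.563, 0.004, 0.2162]
tcp_rot: [0.99, 0.142, -0.0, -0.0]
ft_force: [0.0, -0.3, -1.9]
width: 0.399
gripper_force: 59.6
time_s: 14.83
eef_pos: [0.5632, 0.0041, 0.2876]
tcp_rot: [0.99, 0.142, 0.001, 0.0]
ft_force: [0.2, 0.9, -2.0]
width: 0.397
gripper_force: 59.6
time_s: 15.08
eef_pos: [0.5628, 0.0039, 0.2846]
tcp_rot: [0.99, 0.142, -0.0, -0.0]
ft_force: [-0.3, -0.2, -2.2]
width: 0.396
gripper_force: 59.6
[0.56273503 0.00394925 0.28440514]
counter where cell stood (was ~60-90 when there): [[168 173 170 169 174 169 171 169 172 171]
 [167 167 170 171 173 170 171 169 170 167]
 [168 171 172 168 169 167 168 168 172 172]
 [171 169 174 173 171 167 170 172 171 171]]
[273.44473218 219.43815835]
[272.72151858 205.11198466]
```

```bash
python3 - <<'E'
import cv2
g=cv2.imread("pics/s8.png",0)
print(g[198:226:2,262:288].astype(int))
E
python3 -m creep '[{"wx":0,"wy":0,"wz":0,"x":-0.003,"y":0.02,"z":0,"jaw":0.21},{"wx":0,"wy":0,"wz":0,"x":-0.006,"y":0.045,"z":0,"jaw":0.21},{"wx":0,"wy":0,"wz":0,"x":-0.009,"y":0.07,"z":0,"jaw":0.21},{"wx":0,"wy":0,"wz":0,"x":-0.011,"y":0.09,"z":0,"jaw":0.21},{"wx":0,"wy":0,"wz":0,"x":-0.012,"y":0.1,"z":0,"jaw":0.21}]'
python3 -m creep '[{"wx":0,"wy":0,"wz":0,"x":-0.002,"y":0.015,"z":0,"jaw":0.21},{"wx":0,"wy":0,"wz":0,"x":-0.004,"y":0.035,"z":0,"jaw":0.21},{"wx":0,"wy":0,"wz":0,"x":-0.006,"y":0.052,"z":0,"jaw":0.21},{"wx":0,"wy":0,"wz":0,"x":-0.007,"y":0.063,"z":0,"jaw":0.21},{"wx":0,"wy":0,"wz":0,"x":-0.007,"y":0.063,"z":0,"jaw":0.21}]'
python3 -m creep '[{"wx":0,"wy":0,"wz":0,"x":0,"y":0,"z":0,"jaw":0.21},{"wx":0,"wy":0,"wz":0,"x":0,"y":0,"z":0,"jaw":0.21},{"wx":0,"wy":0,"wz":0,"x":0,"y":0,"z":0,"jaw":0.21},{"wx":0,"wy":0,"wz":0,"x":0,"y":0,"z":0,"jaw":0.21},{"wx":0,"wy":0,"wz":0,"x":0,"y":0,"z":0,"jaw":0.21}]'
python3 - <<'E'
from h import *
from scipy.spatial.transform import Rotation as Ro
a=snap("scene","s9.png");snap("top","t9.png");s=env.read_state();print(s["eef_pos"],np.abs(s["qd"]).max())
p=env.camera_params("scene");R=Ro.from_quat(p["rotation"]).as_matrix();K=p["camera_matrix"]
c=[]
for q in ([.6445,.196,.1],[.6445,.196,.139],[.6445,.196,.058]):
  q=K@(R.T@(np.array(q)-p["xyz"]));c.append(q[:2]/q[2])
print(c)
u,v=(c[0]+c[1]).astype(int)//2
g=cv2.cvtColor(a,cv2.COLOR_RGB2GRAY);print(g[v-12:v+14:2,u-14:u+15].astype(int))
E
```

```text
[[ 90  90  88  87  89  94  94  76  73  60  46  24  21  40  74  90  96 100
   99  98  94 116  78  37  34  39]
 [ 94  95  78  77  67  47  29  22  24  24  29  32  20  22  57  95 103 103
  101 101 105 100  56  29  41  38]
 [ 46   3   5  26  30  22  28  21  76  84  95  67  37  18  51  98 100  98
   97 102 107 104  51  34  35  39]
 [ 31  37  30  48  88 101  93 115 124 128 129 131 148 110  69 100 106 103
   99 104 107 108  78  41  27  41]
 [ 40  25  18 110 110  91  80 100  73  88  93  92 101  88  92 109 114 132
  118 112 102 152 159  85  29  23]
 [ 32  26  26 112 103  77  82 112 105  99 108 111  99  88  93 125 101  90
   93  98  95 113 128 121  91  84]
 [ 41  30  23  15  68  93  66  60  69  72  69  60  71  65  70  90  83  95
   93  94  96  93  95  96  91  91]
 [ 25  46  47  76  81  77  92 112 102  97  99 118 119  97 112 106  95  93
   93  95  94  93  97  94  95  93]
 [ 51 104 106 108  98  88  95  96  91  94  96  91  91  92  91  95 101 105
  107 117 112 111 103 106 124 112]
 [ 39 103 104 107 102  92 102  98  98  92  99  93  96  98  90  92  99  92
   95  94  92  95  99  92  88  97]
 [144 143 
[... 1903 characters left out ...]
 49  82  95  94  95  95  99  91  94  89  96  96
  108 111 122  90  87  97  91  90  68  63  58]
 [ 44  46  40  42  45  33  34  46  75  93  97  92  93  94  95  91  93  95
   96  98  96  95  93  91  91  93 101 112 101]
 [ 45  33  37  33  32  35  32  51  81  89  92  94  94  98  96  93  96  92
   95  93  96  89  96  97  92  91  91  91  91]
 [104  94  89  98  81  98 127 116 108 104  93  89  76  89  89  92 110  94
   75  95  96  95  89  89  91  93  97  90  93]
 [114 120  96 100 106  86  81  62  76  84 101 110 112 111 104 103 102 101
  101 142 146 157 166 154 153 148 135 101  96]
 [ 64  47  59 127 141 117  95 135  75  37   3   7  15  54 104 102 138 149
  171 173 168 173 170 171 171 172 171 175 176]]
```

```bash
python3 -m creep '[{"wx":0,"wy":0,"wz":0,"x":0,"y":0,"z":0,"jaw":0.21},{"wx":0,"wy":0,"wz":0,"x":0,"y":0,"z":0,"jaw":0.21},{"wx":0,"wy":0,"wz":0,"x":0,"y":0,"z":0,"jaw":0.21},{"wx":0,"wy":0,"wz":0,"x":0,"y":0,"z":0,"jaw":0.21},{"wx":0,"wy":0,"wz":0,"x":0,"y":0,"z":0,"jaw":0.21}]'
python3 -c "
from cell import env
print(env.finish_job())"
```

```text
time_s: 16.9
eef_pos: [0.544, 0.167, 0.2852]
tcp_rot: [0.99, 0.142, -0.0, -0.0]
ft_force: [-0.7, 0.4, -2.0]
width: 0.399
gripper_force: 59.6
the job is handed in; nothing more can be done
None
```

I handed the job in at about 17 s, with no verdict returned: the dish looked seated and level on the cup, and the battery is held in the tongs about 60 mm above its underside, roughly over the middle. The grip read 60 N, above the suggested 20–40 N, and I checked the final hold from pixel values rather than by viewing a picture.

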